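# Load the milling machine's tool magazine from the setup rail, keeping the order

## Robot

A 6-joint arm with a two-finger parallel gripper is mounted at the origin on a cart in front of the work surface, level with it; the furniture and walls round the work are solid. World frame = base frame: x ahead of the robot, y to its left, z up, the work surface at z = 0. Lengths are in m, angles in rad, forces in N, time in s.
With the tool pointing down it reaches from about 0.3 to 0.875 m from the base axis. Payload 6.4 kg.
Tool frame: the origin (TCP) lies midway between the tips of the shut fingers; the grasp point (between the pads) lies 19 mm behind it (manip.hold_point_z is the distance from the TCP to the grasp point, in m); z points along the fingers, y is the line along which they close (so a half turn about z gives the same grasp; the last joint's range is limited). The gripper opens to 88 mm and grips with 3 to 60 N. Pads are 18 mm wide; open, the fingers measure 123 mm over their backs; the gripper's body (75 mm by 187 mm) begins 45 mm behind the grasp point.
Start: joints at [1.072, 0.181, 1.607, -0, 1.354, -0.206], TCP at [0.166, 0.551, 0.239] pointing down, gripper open.
Joint ranges: [-2.99, 2.99], [-0.89, 2.07], [0.3, 2.58], [-1.14, 4.28], [0, 2.63], [-3.12, 3.12]. Speed limits (rad/s): [2.57, 2.57, 3.01, 3.14, 3.14, 3.14].

## Interface

Orientations are given as [roll, pitch, yaw] about the fixed x, y, z axes, in that order (R = Rz(yaw) Ry(pitch) Rx(roll)).
In Python, from station import telemetry, eyes, ticket, manip gives the robot as it stands. The module is installed in compiled form; this text tells all that it offers.
- The arm moves only by the tool move_arm, never from a script. Its argument "rows" is a list of rows, each a list of 7 numbers: the shift along the tool's x, y, z in m, then the turn, a rotation vector about the tool's x, y, z in rad, then the opening, from 0 (shut) to 1 (fully open). In form: [[dx, dy, dz, wx, wy, wz, gripper], ...]. A call has 1 to 20 rows; each row shifts and turns the commanded pose from where the row before left it, along the tool's axes as they then stand; what a row does not reach is not made up. A row lasts 1/8 s, in which the tool goes at most 62.5 mm and 10.7 degrees, less where a joint would pass 70% of its speed; a pose out of reach is approached as far as the arm can. A call is refused whole if a number of a shift passes 0.0625 or a number of a turn 0.188, either way. A call with a gripper value outside its range is refused whole. The fingers move at their own pace and stop on an object; "force" is the grip in N (left out, the last holds). Time passes only in rows, so rows that do not move let the fingers close. It gives the time, the measured TCP pose, the force, the opening and the grip force at its end, in the units of the state.
- telemetry.state(): the state, without advancing time (a new reading comes with each control period).
- eyes.get_image(name): name is "scene" or "side" or "wrist"; returns the picture (420x560x3 uint8, red, green, blue); there is no depth.
- eyes.get_calibration(name): a dict with "intrinsics" (3x3 intrinsics, pixels), "position" and "attitude" of the camera in the world. Camera axes: x right, y up, looking along -z (the intrinsics and any distortion apply to the point x, -y, -z); pixel columns grow to the right and rows downward; lengths in m; the calibration is good to about 2 mm. The wrist camera is an equidistant fisheye: a pixel r from the principal point sees the ray r / f radians off the axis. A picture is of the moment at which its call begins: read the wrist's pose just before it. get_calibration takes no time and is no camera call; for the wrist camera it gives the pose at the moment of the call.
- ticket.hand_in(): hands the job in; it is judged then, once.
The state is a dict: "time_s": time; "qpos": joint angles; "qvel": joint speeds; "joint_efforts": joint torques, N m; "eef_pos": TCP position; "tool_rot": TCP orientation; "force": force on the tool from outside, world axes, zero at the start; "ft_torque": the same for the moment, N m; "finger_gap": finger opening in m; "grip_force": force on a finger pad.
Only numpy, scipy, OpenCV 4.12 (cv2) and the standard library are available. Lean on these libraries where they do the work, as an engineer would, in place of code of your own. Each camera call takes 0.05 s, during which the arm holds its last target. There are 200 camera calls.

## Task

The four tool holders on the setup rail stand in the order in which the milling job uses them, the first one next to the rail's carrying handle. Transfer them to the tool magazine in the same order, the first one in the pocket next to the magazine's star knob, each fully down in its own pocket on its flange. Keep the holders upright and set them down, do not let them drop.

Things in the scene. Friction and masses are not known exactly. Their poses are not given: they have to be found in the camera images.
- drill: Steel tool holder, about 0.24 kg, round about its upright z axis. Origin on the axis at the flange's underside. Above it: flange and nut, a 30 mm diameter grip from 0 to 29 mm (V-groove and neck in it), nut top at 34 mm. Below: tapered shank 30 mm long, 20 mm thick at the flange, 11 mm at the foot. Carries a thin 6 mm twist drill, pointed, tip at 62 mm.
- endmill: Steel tool holder, about 0.24 kg, round about its upright z axis. Origin on the axis at the flange's underside. Above it: flange and nut, a 30 mm diameter grip from 0 to 29 mm (V-groove and neck in it), nut top at 34 mm. Below: tapered shank 30 mm long, 20 mm thick at the flange, 11 mm at the foot. Carries a stout 12 mm end mill, flat-topped, top at 58 mm.
- vbit: Steel tool holder, about 0.24 kg, round about its upright z axis. Origin on the axis at the flange's underside. Above it: flange and nut, a 30 mm diameter grip from 0 to 29 mm (V-groove and neck in it), nut top at 34 mm. Below: tapered shank 30 mm long, 20 mm thick at the flange, 11 mm at the foot. Carries an engraving bit, a cone 17 mm wide below that narrows to a point at 54 mm.
- slotter: Steel tool holder, about 0.24 kg, round about its upright z axis. Origin on the axis at the flange's underside. Above it: flange and nut, a 30 mm diameter grip from 0 to 29 mm (V-groove and neck in it), nut top at 34 mm. Below: tapered shank 30 mm long, 20 mm thick at the flange, 11 mm at the foot. Carries a slotting cutter: toothed 28 mm disc at 46 to 49 mm, screw head on it, top at 53 mm.
- socket_drill: Black square plastic socket, 44 x 44 x 32 mm, fixed on the setup rail: the one in which the holder of the drill stands at the start. Origin at the centre of its underside; upright through bore of 23 mm; the flange rests on its top face, 32 mm above the origin, 44 mm above the desk.
- socket_endmill: Black square plastic socket, 44 x 44 x 32 mm, fixed on the setup rail: the one in which the holder of the end mill stands at the start. Origin at the centre of its underside; upright through bore of 23 mm; the flange rests on its top face, 32 mm above the origin, 44 mm above the desk.
- socket_vbit: Black square plastic socket, 44 x 44 x 32 mm, fixed on the setup rail: the one in which the holder of the engraving bit stands at the start. Origin at the centre of its underside; upright through bore of 23 mm; the flange rests on its top face, 32 mm above the origin, 44 mm above the desk.
- socket_slotter: Black square plastic socket, 44 x 44 x 32 mm, fixed on the setup rail: the one in which the holder of the slotting cutter stands at the start. Origin at the centre of its underside; upright through bore of 23 mm; the flange rests on its top face, 32 mm above the origin, 44 mm above the desk.
- setup_rail: Slotted aluminium rail, 56 x 304 x 12 mm, fixed, carrying the four sockets in a row. Origin at the centre of its underside, z up, long axis y. Sockets sit at y = +96, +32, -32, -96 mm; which is where varies. The low carrying handle (black grip across the rail, 46 mm high, at y = +139 mm) marks the first end.
- magazine: Tool magazine: bored aluminium bar 58 x 246 mm on a dark foot 58 x 300 mm, 44 mm high, fixed, empty at the start. Origin at the centre of its underside, z up, long axis y. Four upright pockets, 23 mm diameter, 36 mm deep, in its top face at x = 0, y = +96, +32, -32, -96 mm; the flange rests on that face. Black star knob (34 mm high, y = +138 mm) marks the first end.

How it is judged:
By the outcome, as a careful person would: the job done as asked, in the order asked, and still so for the second after the job is handed in, with the robot touching nothing.
It also fails if it takes over 118 s, if anything falls off the work surface, if the arm or the gripper's body presses on something with over 40 N, if the wrist force passes 120 N, or if a joint passes its speed limit or range.

## Working session

There is one attempt and no reset: what is moved stays moved. The work goes in short steps, Python scripts to look and compute and a tool call to move; the robot and the scene stay as the last step left them, time stands still between calls to the robot, and variables do not carry over. Pictures are saved under pics/ and viewed, at most 14 in all, crops included, and the job is handed in when it is done.

Besides the shell and the picture viewer there is one more tool, called as name(argument=value, ...), one argument or row to a line, values as JSON. move_arm: Moves the arm, as the interface text tells. Its arguments: {"type":"object","properties":{"rows":{"type":"array","items":{"type":"array","items":{"type":"number"}}},"force":{"type":"number"}},"required":["rows"]}

```bash
mkdir -p pics
python3 - <<'E'
from station import telemetry, eyes, manip
import cv2, numpy as np
for n in ("scene","side","wrist"):
    c=eyes.get_calibration(n); print(n,{k:np.round(v,4).tolist() if not isinstance(v,str) else v for k,v in c.items()})
    cv2.imwrite(f"pics/{n}0.png",eyes.get_image(n)[:,:,::-1])
s=telemetry.state(); print({k:np.round(v,3).tolist() for k,v in s.items()}, manip.hold_point_z)
E
```

```text
scene {'intrinsics': [[400.2757, 0.0, 277.2954], [0.0, 400.2757, 206.3085], [0.0, 0.0, 1.0]], 'position': [0.044, -0.3409, 0.6083], 'attitude': [0.9125, -0.0109, -0.8017]}
side {'intrinsics': [[460.8667, 0.0, 281.3982], [0.0, 460.8667, 209.5576], [0.0, 0.0, 1.0]], 'position': [0.4527, -0.6758, 0.5676], 'attitude': [1.0086, -0.0232, -0.0694]}
wrist {'intrinsics': [[325.1923, 0.0, 284.0365], [0.0, 325.1923, 209.2116], [0.0, 0.0, 1.0]], 'position': [0.0942, 0.5708, 0.3845], 'attitude': [-0.2869, 0.0002, 1.2794]}
{'time_s': 0.15, 'qpos': [1.072, 0.181, 1.608, 0.0, 1.354, -0.206], 'qvel': [-0.001, -0.004, -0.002, 0.001, -0.0, -0.0], 'joint_efforts': [0.001, -43.424, -34.217, 0.07, 0.036, -0.0], 'eef_pos': [0.166, 0.55, 0.238], 'tool_rot': [-3.14, -0.0, 2.849], 'force': [-0.779, 0.374, 0.875], 'ft_torque': [-0.011, -0.012, -0.063], 'grip_force': 0.0, 'finger_gap': 0.088} 0.0187
```

View pics/scene0.png

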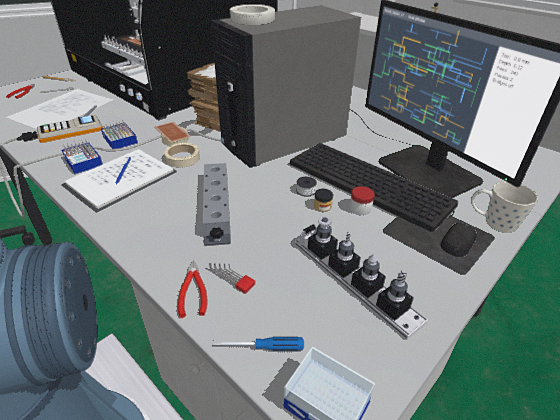

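View pics/wrist0.png

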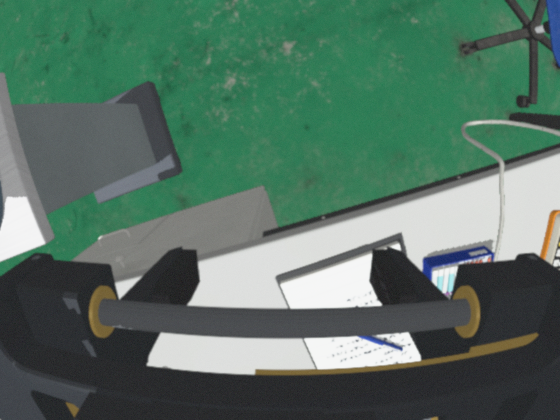

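View pics/side0.png

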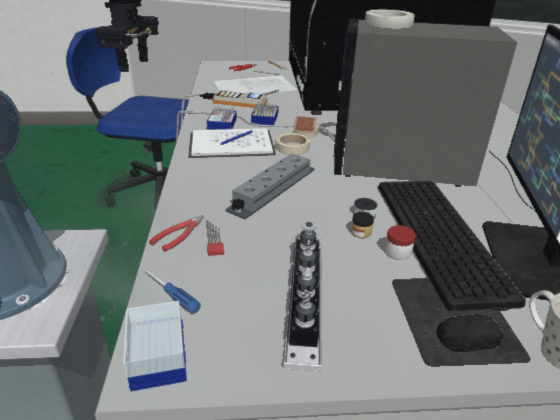

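The scene image shows the magazine at about (213,205), with its knob at the near end (213,237). The rail runs from (300,240) to (420,325) and carries the four holders. The side image shows the same layout, with the knob at (237,203). The handle end isn't clear yet, so I'll enlarge both views.

Run:
```python
import cv2, numpy as np
a=cv2.imread("pics/scene0.png"); b=cv2.imread("pics/side0.png")
def crop(im,x0,y0,w,h,k,name):
    o=cv2.resize(im[y0:y0+h,x0:x0+w],None,fx=k,fy=k,interpolation=cv2.INTER_CUBIC)
    for x in range((x0+9)//10*10,x0+w,10):
        cv2.line(o,((x-x0)*k,0),((x-x0)*k,6 if x%50 else 14),(0,0,255),1)
    for y in range((y0+9)//10*10,y0+h,10):
        cv2.line(o,(0,(y-y0)*k),(6 if y%50 else 14,(y-y0)*k),(0,0,255),1)
    return o
cv2.imwrite("pics/c1.png",crop(a,285,205,150,135,5,""))
s=crop(b,265,215,80,160,3,""); m=crop(b,220,145,100,80,4,""); n=crop(a,185,155,60,100,5,"")
h=np.zeros((600,800,3),np.uint8); h[:480,:240]=s; h[:320,240:640]=m
cv2.imwrite("pics/c2.png",h)
h=np.zeros((500,740,3),np.uint8); h[:,:300]=n; h[:320,320:720]=m; cv2.imwrite("pics/c3.png",h)
cv2.imwrite("pics/c2.png",cv2.copyMakeBorder(crop(b,275,215,60,150,4,""),0,0,0,0,0))
```

```text
(no output)
```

View pics/c1.png

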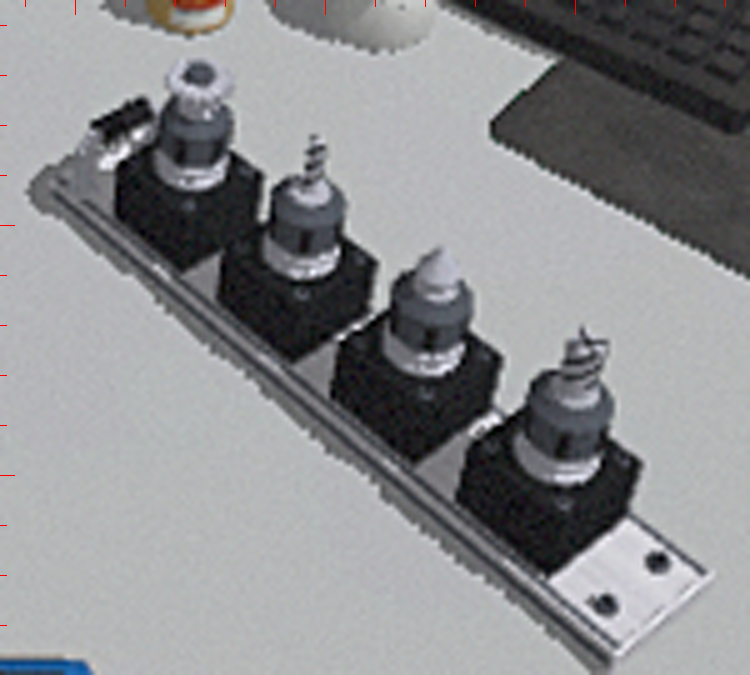

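View pics/c2.png

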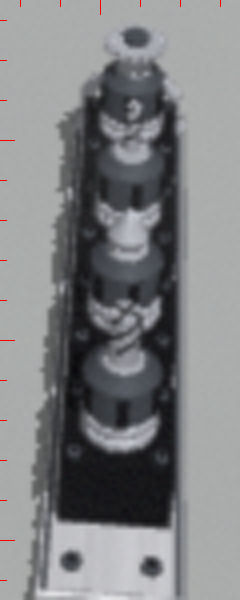

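View pics/c3.png

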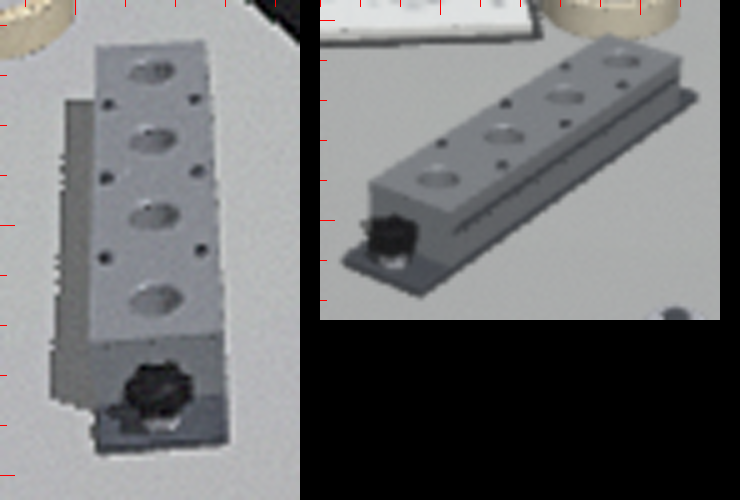

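The order from the handle end is slotter, drill, vbit, end mill. The handle is at scene (308,228) and the magazine knob is at the near end (217,232). Next I fit both poses from hand-picked points in both views.

```bash
cat > geo.py <<'E'
import numpy as np
from scipy.spatial.transform import Rotation as Ro
from scipy.optimize import least_squares
CAL={'scene':([400.2757,277.2954,206.3085],[.044,-.3409,.6083],[.9125,-.0109,-.8017]),
'side':([460.8667,281.3982,209.5576],[.4527,-.6758,.5676],[1.0086,-.0232,-.0694])}
def proj(P,cam):
    (f,cx,cy),p,a=CAL[cam]; c=(np.atleast_2d(P)-p)@Ro.from_euler('xyz',a).as_matrix()
    return np.c_[cx+f*c[:,0]/-c[:,2], cy-f*c[:,1]/-c[:,2]]
def back(uv,z,cam):
    (f,cx,cy),p,a=CAL[cam]; R=Ro.from_euler('xyz',a).as_matrix()
    d=R@np.array([(uv[0]-cx)/f,-(uv[1]-cy)/f,-1]); return np.array(p)+d*(z-p[2])/d[2]
def crop(u,off,k): return [(u[0]+.5)/k-.5+off[0],(u[1]+.5)/k-.5+off[1]]
def w(q,x,y,z):
    c,s=np.cos(q[2]),np.sin(q[2]); return np.array([q[0]+c*x-s*y,q[1]+s*x+c*y,z])
E
python3 - <<'E'
from geo import *
Y=[.096,.032,-.032,-.096]; C=lambda u:crop(u,(285,205),5); D=lambda u:crop(u,(275,215),4)
A=lambda u:crop(u,(185,155),5); B=lambda u:crop(u,(220,145),4)
mag=[('scene',A(u),(0,y,.044)) for u,y in zip([(155,299),(154,215),(153,140),(151,71)],Y)]
mag+=[('side',B(u),(0,y,.044)) for u,y in zip([(118,179),(184,136),(245,97),(302,60)],Y)]
def fit(obs,bots,x0,tag):
    def res(q):
        r=[proj(w(q,*l),c)[0]-uv for c,uv,l in obs]
        for c,uv,y in bots:
            t=np.linspace(0,6.283,73); ctr=w(q,0,y,.044)
            E=proj(ctr+.015*np.c_[np.cos(t),np.sin(t),0*t],c)
            r.append([(E[:,0].max()+E[:,0].min())/2-uv[0],E[:,1].max()-uv[1]])
        return np.array(r)
    for cs in (('scene','side'),('scene',),('side',)):
        o,b=obs,bots
        def rr(q): 
            R=res(q); m=[c in cs for c,*_ in o]+[c in cs for c,*_ in b]; return R[m].ravel()
        s=least_squares(rr,x0,loss='soft_l1'); print(tag,cs,np.round(s.x,4),'\n' ,np.round(rr(s.x).reshape(-1,2),1).tolist() if len(cs)==2 else '')
a=back(mag[0][1],.044,'scene');b=back(mag[3][1],.044,'scene');print(a,b)
d=a-b; fit(mag,[],[*(a+b)[:2]/2,np.arctan2(-d[0],d[1])],'mag')
sc=[(190,190),(302,277),(424,374),(558,482)]; sd=[(131,143),(129,235),(125,335),(122,451)]
bots=[('scene',C(u),y) for u,y in zip(sc,Y)]+[('side',D(u),y) for u,y in zip(sd,Y)]
tips=[('scene',C((198,72)),(0,.096,.097)),('scene',C((316,136)),(0,.032,.106)),('scene',C((439,248)),(0,-.032,.098)),('scene',C((587,340)),(0,-.096,.102)),
('side',D((135,36)),(0,.096,.097))]
a=back(C(sc[0]),.044,'scene');b=back(C(sc[3]),.044,'scene');print(a,b)
d=a-b; fit(tips,bots,[*(a+b)[:2]/2,np.arctan2(-d[0],d[1])],'rail')
print('tower corner',back((250,163),0,'scene'),back((343,178),0,'side'))
E
```

```text
[0.45379451 0.23951747 0.044     ] [0.57247648 0.38942985 0.044     ]
mag ('scene', 'side') [0.5141 0.3153 2.4705] 
 [[0.0, -0.2], [-0.0, -0.3], [-0.1, -0.4], [0.1, -0.3], [-0.1, 0.3], [-0.1, 0.3], [-0.1, 0.2], [-0.3, 0.3]]
mag ('scene',) [0.5132 0.3143 2.4716] 
 
mag ('side',) [0.5145 0.3167 2.4687] 
 
[0.55057542 0.01056154 0.044     ] [ 0.52420055 -0.17790491  0.044     ]
rail ('scene', 'side') [ 0.5493 -0.0746 -0.133 ] 
 [[0.2, -0.9], [0.3, -0.4], [0.9, -1.1], [0.3, -0.3], [0.2, -0.5], [-0.3, -0.1], [-0.6, 0.1], [-0.6, 0.2], [-0.3, 0.2], [-0.3, 0.8], [-0.4, -0.0], [-0.1, 0.3], [-0.1, 0.6]]
rail ('scene',) [ 0.5488 -0.0749 -0.1317] 
 
rail ('side',) [ 0.5497 -0.0739 -0.1333] 
 
tower corner [0.70497087 0.3992085  0.        ] [0.69989017 0.37119244 0.        ]
```

move_arm(
  rows=[
    [0, 0, 0, 0, 0, 0.1764, 1],
    [0, 0, 0, 0, 0, 0.1764, 1],
    [0, 0, 0, 0, 0, 0.1764, 1],
    [0, 0, 0, 0, 0, 0.1764, 1],
    [0, 0, 0, 0, 0, 0.1764, 1],
    [0, 0, 0, 0, 0, 0.1764, 1],
    [0, 0, 0, 0, 0, 0.1764, 1],
    [0, 0, 0, 0, 0, 0.1764, 1],
    [-0.043, 0.042, 0.003, 0, 0, 0, 1],
    [-0.043, 0.042, 0.003, 0, 0, 0, 1],
    [-0.043, 0.042, 0.003, 0, 0, 0, 1],
    [-0.043, 0.042, 0.003, 0, 0, 0, 1],
    [-0.043, 0.042, 0.003, 0, 0, 0, 1],
    [-0.043, 0.042, 0.003, 0, 0, 0, 1],
    [-0.043, 0.042, 0.003, 0, 0, 0, 1],
    [-0.043, 0.042, 0.003, 0, 0, 0, 1],
    [-0.043, 0.042, 0.003, 0, 0, 0, 1],
    [-0.043, 0.042, 0.003, 0, 0, 0, 1],
    [-0.043, 0.042, 0.003, 0, 0, 0, 1],
  ],
)

```text
time_s: 2.52
eef_pos: [0.5618, 0.0186, 0.2054]
tool_rot: [-3.141, -0.0, 1.437]
force: [0.3, -0.7, 0.0]
finger_gap: 0.088
grip_force: 0.0
```

```bash
cat > go.py <<'E'
# usage: python3 go.py x y z psi : total shift in tool axes (after turning) and total wz, + flange state
import sys
from geo import *
from station import telemetry
s=telemetry.state(); p=np.array(s['eef_pos']); ps=s['tool_rot'][2]
print('t',round(s['time_s'],2),'pos',np.round(p,4),'rpy',np.round(s['tool_rot'],4),'gap',round(s['finger_gap'],4),'F',np.round(s['force'],1),'q',np.round(s['qpos'],2))
a=list(map(float,sys.argv[1:]))
for x,y,z,psi in np.array(a).reshape(-1,4):
    R=Ro.from_euler('xyz',[np.pi,0,psi]).as_matrix()
    print('tool shift',np.round(R.T@(np.array([x,y,z])-p),4),'wz',round(-(psi-ps),4))
E
python3 go.py .562 .0206 .2 1.4378
python3 - <<'E'
from station import eyes
import cv2, numpy as np
c=eyes.get_calibration("wrist"); print(c); im=eyes.get_image("wrist"); cv2.imwrite("pics/w1.png",im[:,:,::-1])
from geo import *
for uv in [(250,163),(222,140),(355,120)]: print(back(uv,0,'scene'))
E
```

```text
t 2.52 pos [0.5618 0.0186 0.2054] rpy [-3.1414e+00 -2.0000e-04  1.4373e+00] gap 0.088 F [ 0.3 -0.7  0. ] q [-0.18  0.18  1.67  0.    1.28 -0.04]
tool shift [ 0.002  -0.0001  0.0054] wz -0.0005
{'intrinsics': array([[325.1922621 ,   0.        , 284.03645805],
       [  0.        , 325.1922621 , 209.21159775],
       [  0.        ,   0.        ,   1.        ]]), 'position': array([0.56997099, 0.09038089, 0.35200647]), 'attitude': array([-2.85858103e-01,  9.26033838e-05, -1.32161383e-01])}
[0.70497087 0.3992085  0.        ]
[0.73628588 0.56249035 0.        ]
[1.15447193e+00 3.50386644e-01 1.11022302e-16]
```

View pics/w1.png

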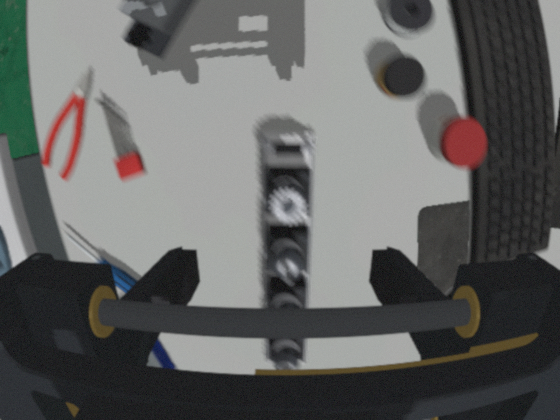

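The wrist view shows the slotter disc at (289,206), the drill tip near (290,266) and the handle at (289,150). I'll check those against the fit.

```bash
cat >> geo.py <<'E'
def wback(uv,z,pos,att,f=325.1922621,cx=284.03645805,cy=209.21159775):
    d=np.array([uv[0]-cx,uv[1]-cy]); r=np.hypot(*d); th=r/f; k=np.sin(th)/max(r,1e-9)
    v=Ro.from_euler('xyz',att).as_matrix()@np.array([d[0]*k,-d[1]*k,-np.cos(th)])
    return np.array(pos)+v*(z-pos[2])/v[2]
def wproj(P,pos,att,f=325.1922621,cx=284.03645805,cy=209.21159775):
    c=(np.atleast_2d(P)-pos)@Ro.from_euler('xyz',att).as_matrix(); h=np.hypot(c[:,0],c[:,1]); th=np.arctan2(h,-c[:,2])
    return np.c_[cx+f*th*c[:,0]/h, cy-f*th*c[:,1]/h]
E
python3 - <<'E'
from geo import *
import cv2
p=[0.56997099,0.09038089,0.35200647];a=[-2.85858103e-01,9.26e-05,-1.32161383e-01]
print('slot',wback((289,206),.093,p,a),'handle',wback((289,150),.046,p,a))
q=[.5493,-.0746,-.133]
im=cv2.imread('pics/w1.png'); k=5; x0,y0=235,110
o=cv2.resize(im[y0:y0+120,x0:x0+110],None,fx=k,fy=k,interpolation=cv2.INTER_CUBIC)
def dr(P,col):
    u=(wproj(P,p,a)-[x0,y0]+.5)*k; cv2.polylines(o,[u.astype(int).reshape(-1,1,2)],True,col,1)
t=np.linspace(0,6.28,40)
dr(w(q,0,.096,.093)+.014*np.c_[np.cos(t),np.sin(t),0*t],(0,0,255))
dr(np.array([w(q,.028*i,j,.012) for i,j in((-1,-.152),(1,-.152),(1,.152),(-1,.152))]),(0,255,0))
dr(np.array([w(q,.022*i,.096+.022*j,.044) for i,j in((-1,-1),(1,-1),(1,1),(-1,1))]),(255,255,0))
m=[.5141,.3153,2.4705]
cv2.imwrite('pics/w1c.png',o)
E
```

```text
slot [0.56435424 0.01712956 0.093     ] handle [0.57037333 0.05818075 0.046     ]
```

View pics/w1c.png

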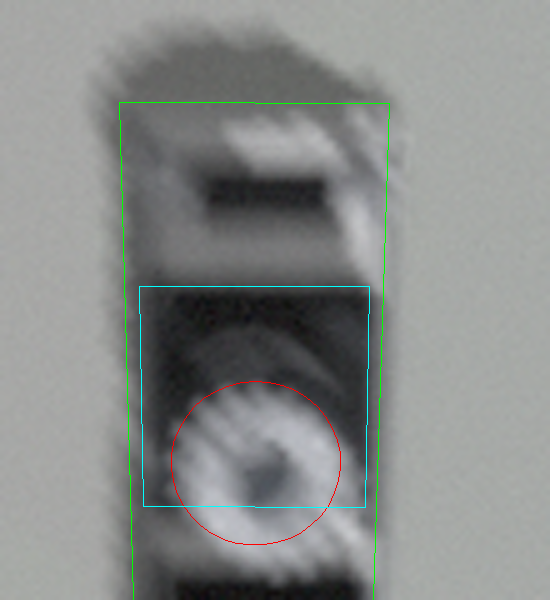

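move_arm(
  rows=[
    [0.001, 0.001, 0.03, 0, 0, 0, 1],
    [0, 0, 0.02, 0, 0, 0, 1],
    [0, 0, 0, 0, 0, 0, 1],
    [0, 0, 0, 0, 0, 0, 1],
    [0, 0, 0, 0, 0, 0, 1],
    [0, 0, 0, 0, 0, 0, 1],
  ],
)

```text
time_s: 3.32
eef_pos: [0.5626, 0.0213, 0.1566]
tool_rot: [3.14, 0.0, 1.438]
force: [0.2, 0.9, -0.1]
finger_gap: 0.088
grip_force: 0.0
```

```bash
python3 go.py .562 .0206 .2 1.4378
python3 - <<'E'
from geo import *
from station import eyes
import cv2
c=eyes.get_calibration('wrist'); im=eyes.get_image('wrist')[:,:,::-1].copy(); cv2.imwrite('pics/w2.png',im)
p,a=c['position'],c['attitude']; print(p,a)
q=[.5493,-.0746,-.133]; k=4; x0,y0=220,130
o=cv2.resize(im[y0:y0+140,x0:x0+130],None,fx=k,fy=k,interpolation=cv2.INTER_CUBIC)
def dr(P,col):
    u=(wproj(P,p,a)-[x0,y0]+.5)*k; cv2.polylines(o,[u.astype(int).reshape(-1,1,2)],True,col,1)
t=np.linspace(0,6.28,40)
dr(w(q,0,.096,.093)+.014*np.c_[np.cos(t),np.sin(t),0*t],(0,0,255))
dr(w(q,0,.096,.044)+.015*np.c_[np.cos(t),np.sin(t),0*t],(255,0,255))
dr(np.array([w(q,.028*i,j,.012) for i,j in((-1,-.152),(1,-.152),(1,.152),(-1,.152))]),(0,255,0))
dr(np.array([w(q,.022*i,.096+.022*j,.044) for i,j in((-1,-1),(1,-1),(1,1),(-1,1))]),(255,255,0))
cv2.imwrite('pics/w2c.png',o)
E
```

```text
t 3.33 pos [0.5626 0.0213 0.1566] rpy [3.1400e+00 1.0000e-04 1.4378e+00] gap 0.088 F [ 0.2  0.9 -0.1] q [-0.17  0.24  1.71 -0.    1.19 -0.04]
tool shift [-0.0008 -0.0005 -0.0434] wz 0.0
[0.57046648 0.09316383 0.30318372] [-0.2861274  -0.00162315 -0.13161312]
```

View pics/w2c.png

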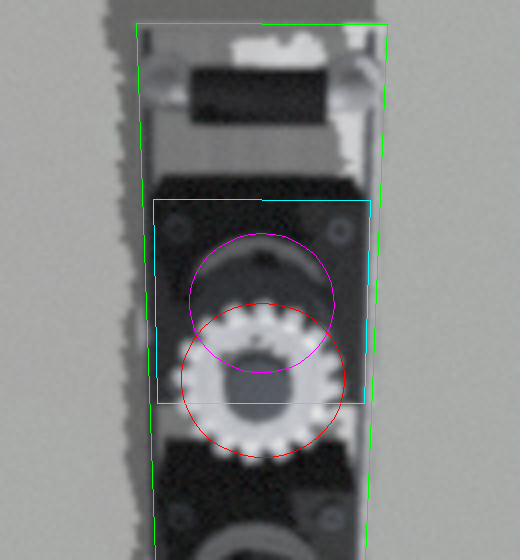

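The model matches to within 1 mm: the disc is at (258,384) in the crop and the prediction was (263,380). Descending on the slotter now.

move_arm(
  force=30,
  rows=[
    [-0.0005, -0.0005, 0.025, 0, 0, 0, 1],
    [-0.0005, 0, 0.025, 0, 0, 0, 1],
    [0, 0, 0.025, 0, 0, 0, 1],
    [0, 0, 0.02, 0, 0, 0, 1],
    [0, 0, 0.01, 0, 0, 0, 1],
    [0, 0, 0.003, 0, 0, 0, 1],
    [0, 0, 0, 0, 0, 0, 1],
    [0, 0, 0, 0, 0, 0, 1],
  ],
)

```text
time_s: 4.38
eef_pos: [0.5622, 0.0202, 0.0486]
tool_rot: [3.14, 0.0, 1.438]
force: [-0.5, -0.1, 0.1]
finger_gap: 0.0881
grip_force: 0.0
```

move_arm(
  force=30,
  rows=[
    [0, 0, 0, 0, 0, 0, 0.3],
    [0, 0, 0, 0, 0, 0, 0.2],
    [0, 0, 0, 0, 0, 0, 0],
    [0, 0, 0, 0, 0, 0, 0],
    [0, 0, 0, 0, 0, 0, 0],
    [0, 0, 0, 0, 0, 0, 0],
  ],
)

```text
time_s: 5.12
eef_pos: [0.5616, 0.0203, 0.0477]
tool_rot: [3.141, 0.0, 1.438]
force: [1.0, -0.9, 0.5]
finger_gap: 0.0301
grip_force: 0.4
```

move_arm(
  rows=[
    [0, 0, 0, 0, 0, 0, 0],
    [0, 0, 0, 0, 0, 0, 0],
    [0, 0, -0.005, 0, 0, 0, 0],
    [0, 0, -0.015, 0, 0, 0, 0],
    [0, 0, -0.02, 0, 0, 0, 0],
    [0, 0, -0.02, 0, 0, 0, 0],
    [0, 0, -0.02, 0, 0, 0, 0],
    [0, 0, -0.01, 0, 0, 0, 0],
    [0, 0, 0, 0, 0, 0, 0],
  ],
)

```text
time_s: 6.25
eef_pos: [0.5621, 0.0202, 0.1388]
tool_rot: [3.14, 0.0, 1.438]
force: [-0.7, 0.3, -2.7]
finger_gap: 0.0289
grip_force: 30.1
```

```bash
python3 go.py .4544 .2401 .137 .8997
```

```text
t 6.25 pos [0.5621 0.0202 0.1388] rpy [3.1397 0.     1.4376] gap 0.0289 F [-0.7  0.3 -2.7] q [-0.18  0.26  1.73  0.    1.15 -0.04]
tool shift [ 0.1052 -0.221   0.0018] wz 0.5379
```

move_arm(
  rows=[
    [0, 0, 0, 0, 0, 0.1345, 0],
    [0, 0, 0, 0, 0, 0.1345, 0],
    [0, 0, 0, 0, 0, 0.1345, 0],
    [0, 0, 0, 0, 0, 0.1345, 0],
    [0.008, -0.016, 0, 0, 0, 0, 0],
    [0.014, -0.03, 0, 0, 0, 0, 0],
    [0.018, -0.037, 0, 0, 0, 0, 0],
    [0.018, -0.037, 0, 0, 0, 0, 0],
    [0.018, -0.037, 0, 0, 0, 0, 0],
    [0.014, -0.03, 0, 0, 0, 0, 0],
    [0.01, -0.022, 0, 0, 0, 0, 0],
    [0.0052, -0.012, 0, 0, 0, 0, 0],
    [0, 0, 0, 0, 0, 0, 0],
    [0, 0, 0, 0, 0, 0, 0],
    [0, 0, 0, 0, 0, 0, 0],
  ],
)

```text
time_s: 8.12
eef_pos: [0.4544, 0.2394, 0.1377]
tool_rot: [3.141, 0.0, 0.899]
force: [-0.6, -0.1, -3.0]
finger_gap: 0.0287
grip_force: 30.1
```

```bash
python3 go.py .4544 .2401 .0477 .8997
python3 - <<'E'
from geo import *
from station import eyes
import cv2
c=eyes.get_calibration('wrist'); im=eyes.get_image('wrist')[:,:,::-1].copy(); cv2.imwrite('pics/w3.png',im)
p,a=c['position'],c['attitude']; print(p,a)
q=[.5141,.3153,2.4705]; k=2; x0,y0=160,40
o=cv2.resize(im[y0:y0+260,x0:x0+250],None,fx=k,fy=k,interpolation=cv2.INTER_CUBIC)
def dr(P,col):
    u=(wproj(P,p,a)-[x0,y0]+.5)*k; cv2.polylines(o,[u.astype(int).reshape(-1,1,2)],True,col,1)
t=np.linspace(0,6.28,40)
for y in (.096,.032,-.032,-.096): dr(w(q,0,y,.044)+.0115*np.c_[np.cos(t),np.sin(t),0*t],(0,0,255))
dr(np.array([w(q,.029*i,j,.044) for i,j in((-1,-.123),(1,-.123),(1,.123),(-1,.123))]),(0,255,0))
e=[.5621,.0203,0] # grasped holder, expected at tcp
tc=np.array([.4544,.2401,0])
cv2.imwrite('pics/w3c.png',o)
E
```

```text
t 8.12 pos [0.4544 0.2394 0.1377] rpy [3.1414 0.     0.8987] gap 0.0287 F [-0.6 -0.1 -3. ] q [ 0.25  0.16  1.85 -0.    1.13  0.93]
tool shift [ 0.0005 -0.0004  0.09  ] wz -0.001
[0.49819845 0.29604075 0.28423132] [-2.86289138e-01  5.09698534e-04 -6.70722908e-01]
```

View pics/w3c.png

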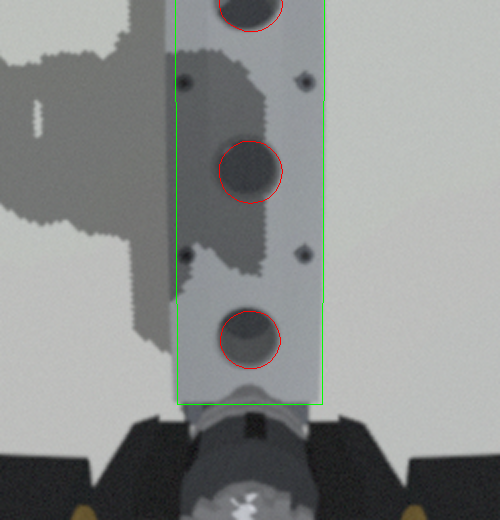

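The holes match the model to within about 0.5 mm, so I can lower the holder.

move_arm(
  rows=[
    [0.0005, -0.0006, 0.01, 0, 0, 0, 0],
    [0, 0, 0.02, 0, 0, 0, 0],
    [0, 0, 0.02, 0, 0, 0, 0],
    [0, 0, 0.01, 0, 0, 0, 0],
    [0, 0, 0.01, 0, 0, 0, 0],
    [0, 0, 0.01, 0, 0, 0, 0],
    [0, 0, 0.005, 0, 0, 0, 0],
    [0, 0, 0.002, 0, 0, 0, 0],
    [0, 0, 0, 0, 0, 0, 0],
    [0, 0, 0, 0, 0, 0, 0],
  ],
)

```text
time_s: 9.43
eef_pos: [0.4541, 0.241, 0.0511]
tool_rot: [3.141, -0.001, 0.9]
force: [-0.3, 0.1, -1.7]
finger_gap: 0.0292
grip_force: 30.1
```

move_arm(
  rows=[
    [0, 0, 0.001, 0, 0, 0, 0],
    [0, 0, 0.001, 0, 0, 0, 0],
    [0, 0, 0.001, 0, 0, 0, 0],
    [0, 0, 0, 0, 0, 0, 0],
  ],
)

```text
time_s: 9.93
eef_pos: [0.4538, 0.2409, 0.0477]
tool_rot: [3.142, 0.0, 0.9]
force: [0.7, -0.3, -2.2]
finger_gap: 0.0289
grip_force: 30.1
```

move_arm(
  rows=[
    [0, 0, 0.0005, 0, 0, 0, 0],
    [0, 0, 0.0005, 0, 0, 0, 0],
    [0, 0, 0, 0, 0, 0, 0],
  ],
)

```text
time_s: 10.3
eef_pos: [0.4538, 0.2409, 0.0476]
tool_rot: [3.142, 0.0, 0.9]
force: [-4.4, -2.2, 8.7]
finger_gap: 0.0287
grip_force: 30.2
```

move_arm(
  rows=[
    [0, 0, 0, 0, 0, 0, 0.45],
    [0, 0, 0, 0, 0, 0, 0.6],
    [0, 0, 0, 0, 0, 0, 1],
    [0, 0, 0, 0, 0, 0, 1],
    [0, 0, 0, 0, 0, 0, 1],
    [0, 0, -0.02, 0, 0, 0, 1],
    [0, 0, -0.04, 0, 0, 0, 1],
    [0, 0, -0.04, 0, 0, 0, 1],
    [0, 0, -0.03, 0, 0, 0, 1],
    [0, 0, 0, 0, 0, 0, 1],
  ],
)

```text
time_s: 11.55
eef_pos: [0.4555, 0.2414, 0.1793]
tool_rot: [3.138, -0.004, 0.9]
force: [0.3, -0.5, -1.0]
finger_gap: 0.0881
grip_force: 0.0
```

```bash
python3 go.py .5535 -.0429 .17 1.4378
python3 - <<'E'
from station import eyes
import cv2, numpy as np
c=lambda im,x,y,w,h,k: cv2.resize(im[y:y+h,x:x+w,::-1],None,fx=k,fy=k,interpolation=cv2.INTER_CUBIC)
b=c(eyes.get_image('side'),220,130,100,100,4); a=c(eyes.get_image('wrist'),200,200,180,200,2)
cv2.imwrite('pics/p1.png',np.hstack([b,cv2.resize(a,(360,400))]))
E
```

```text
t 11.55 pos [0.4555 0.2414 0.1793] rpy [ 3.1383 -0.0045  0.8997] gap 0.0881 F [ 0.3 -0.5 -1. ] q [0.26 0.11 1.82 0.   1.21 0.93]
tool shift [-0.2688  0.1348  0.0093] wz -0.5381
```

View pics/p1.png

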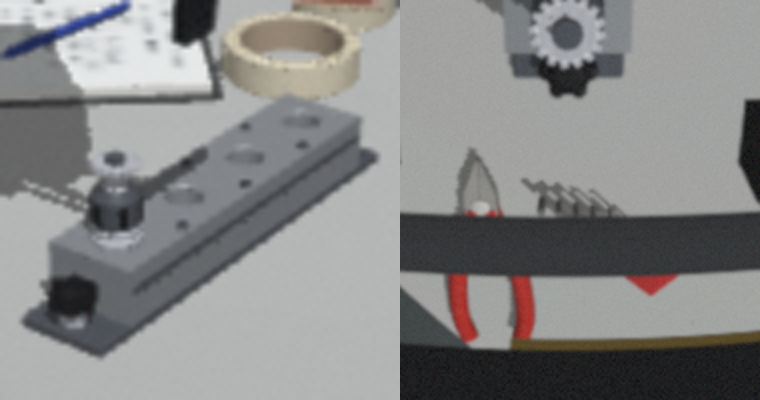

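The slotter stands upright and seated in the pocket next to the knob. Next is the drill.

move_arm(
  rows=[
    [0, 0, 0, 0, 0, -0.1345, 1],
    [0, 0, 0, 0, 0, -0.1345, 1],
    [0, 0, 0, 0, 0, -0.1345, 1],
    [0, 0, 0, 0, 0, -0.1345, 1],
    [-0.02, 0.01, 0, 0, 0, 0, 1],
    [-0.04, 0.02, 0.001, 0, 0, 0, 1],
    [-0.044, 0.022, 0.001, 0, 0, 0, 1],
    [-0.044, 0.022, 0.001, 0, 0, 0, 1],
    [-0.044, 0.022, 0.001, 0, 0, 0, 1],
    [-0.04, 0.02, 0.001, 0, 0, 0, 1],
    [-0.025, 0.013, 0.001, 0, 0, 0, 1],
    [-0.012, 0.006, 0, 0, 0, 0, 1],
    [0, 0, 0, 0, 0, 0, 1],
    [0, 0, 0, 0, 0, 0, 1],
    [0, 0, 0, 0, 0, 0, 1],
  ],
)

```text
time_s: 13.52
eef_pos: [0.5515, -0.0425, 0.1707]
tool_rot: [-3.141, -0.0, 1.439]
force: [0.1, 0.4, 0.9]
finger_gap: 0.0882
grip_force: 0.0
```

```bash
python3 go.py .5535 -.0429 .0477 1.4378
```

```text
t 13.53 pos [ 0.5515 -0.0425  0.1707] rpy [-3.1414e+00 -2.0000e-04  1.4390e+00] gap 0.0882 F [0.1 0.4 0.9] q [-0.29  0.2   1.73  0.    1.21 -0.16]
tool shift [-1.00e-04  2.00e-03  1.23e-01] wz 0.0012
```

move_arm(
  force=30,
  rows=[
    [0, 0.001, 0.02, 0, 0, 0, 1],
    [0, 0.0007, 0.03, 0, 0, 0, 1],
    [0, 0, 0.03, 0, 0, 0, 1],
    [0, 0, 0.025, 0, 0, 0, 1],
    [0, 0, 0.012, 0, 0, 0, 1],
    [0, 0, 0.005, 0, 0, 0, 1],
    [0, 0, 0, 0, 0, 0, 1],
    [0, 0, 0, 0, 0, 0, 1],
    [0, 0, 0, 0, 0, 0, 1],
  ],
)

```text
time_s: 14.65
eef_pos: [0.5541, -0.044, 0.0495]
tool_rot: [3.14, 0.0, 1.438]
force: [0.2, 0.8, -0.9]
finger_gap: 0.0881
grip_force: 0.0
```

```bash
python3 go.py .5535 -.0429 .0482 1.4378
```

```text
t 14.65 pos [ 0.5541 -0.044   0.0495] rpy [3.1402e+00 2.0000e-04 1.4376e+00] gap 0.0881 F [ 0.2  0.8 -0.9] q [-0.29  0.38  1.78  0.    0.98 -0.16]
tool shift [ 0.001  -0.0007  0.0013] wz -0.0002
```

move_arm(
  rows=[
    [0.0006, -0.0004, 0.001, 0, 0, 0, 1],
    [0, 0, 0, 0, 0, 0, 1],
    [0, 0, 0, 0, 0, 0, 0.3],
    [0, 0, 0, 0, 0, 0, 0.2],
    [0, 0, 0, 0, 0, 0, 0],
    [0, 0, 0, 0, 0, 0, 0],
    [0, 0, 0, 0, 0, 0, 0],
    [0, 0, 0, 0, 0, 0, 0],
    [0, 0, 0, 0, 0, 0, 0],
    [0, 0, 0, 0, 0, 0, 0],
  ],
)

```text
time_s: 15.9
eef_pos: [0.5533, -0.0432, 0.0477]
tool_rot: [3.141, -0.0, 1.438]
force: [0.5, -0.7, -0.1]
finger_gap: 0.0288
grip_force: 30.0
```

move_arm(
  rows=[
    [0, 0, 0, 0, 0, 0, 0],
    [0, 0, -0.005, 0, 0, 0, 0],
    [0, 0, -0.015, 0, 0, 0, 0],
    [0, 0, -0.025, 0, 0, 0, 0],
    [0, 0, -0.03, 0, 0, 0, 0],
    [0, 0, -0.025, 0, 0, 0, 0],
    [0, 0, -0.015, 0, 0, 0, 0],
    [0, 0, 0, 0, 0, 0, 0],
    [0, 0, 0, 0, 0, 0, 0],
  ],
)

```text
time_s: 17.02
eef_pos: [0.5525, -0.043, 0.1618]
tool_rot: [-3.14, -0.0, 1.438]
force: [0.5, -0.3, -2.6]
finger_gap: 0.0287
grip_force: 30.0
```

```bash
python3 go.py .4942 .2902 .163 .8997
```

```text
t 17.02 pos [ 0.5525 -0.043   0.1618] rpy [-3.1399e+00 -2.0000e-04  1.4375e+00] gap 0.0287 F [ 0.5 -0.3 -2.6] q [-0.29  0.22  1.73 -0.    1.2  -0.16]
tool shift [ 0.2247 -0.2529 -0.0012] wz 0.5378
```

move_arm(
  rows=[
    [0, 0, 0, 0, 0, 0.1345, 0],
    [0, 0, 0, 0, 0, 0.1345, 0],
    [0, 0, 0, 0, 0, 0.1345, 0],
    [0, 0, 0, 0, 0, 0.1345, 0],
    [0.015, -0.016, 0, 0, 0, 0, 0],
    [0.028, -0.032, 0, 0, 0, 0, 0],
    [0.034, -0.039, 0, 0, 0, 0, 0],
    [0.036, -0.041, 0, 0, 0, 0, 0],
    [0.036, -0.041, 0, 0, 0, 0, 0],
    [0.034, -0.039, 0, 0, 0, 0, 0],
    [0.024, -0.027, 0, 0, 0, 0, 0],
    [0.012, -0.013, 0, 0, 0, 0, 0],
    [0.0055, -0.005, 0, 0, 0, 0, 0],
    [0, 0, 0, 0, 0, 0, 0],
    [0, 0, 0, 0, 0, 0, 0],
    [0, 0, 0, 0, 0, 0, 0],
  ],
)

```text
time_s: 19.02
eef_pos: [0.4951, 0.2889, 0.1627]
tool_rot: [3.142, 0.0, 0.898]
force: [-0.0, 0.8, -2.6]
finger_gap: 0.0286
grip_force: 30.0
```

```bash
python3 go.py .4942 .2902 .0477 .8997
```

```text
t 19.02 pos [0.4951 0.2889 0.1627] rpy [3.1415e+00 2.0000e-04 8.9820e-01] gap 0.0286 F [-0.   0.8 -2.6] q [ 0.32  0.26  1.68 -0.    1.21  0.99]
tool shift [ 0.0004 -0.0015  0.115 ] wz -0.0015
```

move_arm(
  rows=[
    [0.0004, -0.0008, 0.015, 0, 0, 0, 0],
    [0, -0.0004, 0.025, 0, 0, 0, 0],
    [0, 0, 0.025, 0, 0, 0, 0],
    [0, 0, 0.01, 0, 0, 0, 0],
    [0, 0, 0.01, 0, 0, 0, 0],
    [0, 0, 0, 0, 0, 0, 0],
    [0, 0, 0, 0, 0, 0, 0],
  ],
)

```text
time_s: 19.9
eef_pos: [0.4946, 0.2912, 0.0785]
tool_rot: [3.141, -0.001, 0.9]
force: [-0.4, -0.7, -2.2]
finger_gap: 0.0287
grip_force: 30.0
```

```bash
python3 go.py .4942 .2902 .0477 .8997
```

```text
t 19.9 pos [0.4946 0.2912 0.0785] rpy [ 3.1408e+00 -1.1000e-03  8.9960e-01] gap 0.0287 F [-0.4 -0.7 -2.2] q [ 0.33  0.37  1.72 -0.    1.04  1.  ]
tool shift [-0.001   0.0003  0.0308] wz -0.0001
```

move_arm(
  rows=[
    [-0.0004, 0, 0.008, 0, 0, 0, 0],
    [0, 0, 0.008, 0, 0, 0, 0],
    [0, 0, 0.006, 0, 0, 0, 0],
    [0, 0, 0.004, 0, 0, 0, 0],
    [0, 0, 0.002, 0, 0, 0, 0],
    [0, 0, 0.001, 0, 0, 0, 0],
    [0, 0, 0, 0, 0, 0, 0],
  ],
)

```text
time_s: 20.78
eef_pos: [0.4938, 0.2907, 0.0488]
tool_rot: [3.142, -0.0, 0.9]
force: [-0.3, -0.4, -1.8]
finger_gap: 0.0289
grip_force: 30.0
```

move_arm(
  rows=[
    [0, 0, 0.0007, 0, 0, 0, 0],
    [0, 0, 0.0007, 0, 0, 0, 0],
    [0, 0, 0, 0, 0, 0, 0],
  ],
)

```text
time_s: 21.15
eef_pos: [0.4939, 0.2907, 0.0477]
tool_rot: [3.141, -0.0, 0.9]
force: [-1.2, -0.8, 1.7]
finger_gap: 0.0287
grip_force: 30.1
```

move_arm(
  rows=[
    [0, 0, 0.0004, 0, 0, 0, 0],
    [0, 0, 0, 0, 0, 0, 0],
    [0, 0, 0, 0, 0, 0, 0.45],
    [0, 0, 0, 0, 0, 0, 0.6],
    [0, 0, 0, 0, 0, 0, 1],
    [0, 0, 0, 0, 0, 0, 1],
    [0, 0, 0, 0, 0, 0, 1],
    [0, 0, -0.02, 0, 0, 0, 1],
    [0, 0, -0.04, 0, 0, 0, 1],
    [0, 0, -0.04, 0, 0, 0, 1],
    [0, 0, -0.03, 0, 0, 0, 1],
    [0, 0, 0, 0, 0, 0, 1],
    [0, 0, 0, 0, 0, 0, 1],
  ],
)

```text
time_s: 22.78
eef_pos: [0.4933, 0.2906, 0.1767]
tool_rot: [-3.141, 0.0, 0.9]
force: [1.4, 0.1, -1.0]
finger_gap: 0.088
grip_force: 0.0
```

```bash
python3 go.py .5451 -.1063 .17 1.4378
```

```text
t 22.77 pos [0.4933 0.2906 0.1767] rpy [-3.1414e+00  3.0000e-04  8.9970e-01] gap 0.088 F [ 1.4  0.1 -1. ] q [ 0.33  0.24  1.67 -0.    1.23  1.  ]
tool shift [-0.3865  0.1039  0.0067] wz -0.5381
```

move_arm(
  rows=[
    [0, 0, 0, 0, 0, -0.1345, 1],
    [0, 0, 0, 0, 0, -0.1345, 1],
    [0, 0, 0, 0, 0, -0.1345, 1],
    [0, 0, 0, 0, 0, -0.1345, 1],
    [-0.02, 0.005, 0, 0, 0, 0, 1],
    [-0.035, 0.01, 0.001, 0, 0, 0, 1],
    [-0.047, 0.0125, 0.001, 0, 0, 0, 1],
    [-0.047, 0.0125, 0.001, 0, 0, 0, 1],
    [-0.047, 0.0125, 0.001, 0, 0, 0, 1],
    [-0.047, 0.0125, 0.001, 0, 0, 0, 1],
    [-0.047, 0.0125, 0.001, 0, 0, 0, 1],
    [-0.045, 0.0125, 0, 0, 0, 0, 1],
    [-0.03, 0.008, 0, 0, 0, 0, 1],
    [-0.0215, 0.006, 0, 0, 0, 0, 1],
    [0, 0, 0, 0, 0, 0, 1],
    [0, 0, 0, 0, 0, 0, 1],
    [0, 0, 0, 0, 0, 0, 1],
  ],
)

```text
time_s: 24.9
eef_pos: [0.5453, -0.105, 0.1708]
tool_rot: [-3.141, -0.0, 1.439]
force: [0.4, -0.3, 0.1]
finger_gap: 0.0882
grip_force: 0.0
```

```bash
python3 go.py .5451 -.1063 .0477 1.4378
```

```text
t 24.9 pos [ 0.5453 -0.105   0.1708] rpy [-3.1413e+00 -3.0000e-04  1.4388e+00] gap 0.0882 F [ 0.4 -0.3  0.1] q [-0.4   0.21  1.72  0.    1.21 -0.27]
tool shift [-1.400e-03 -1.000e-04  1.231e-01] wz 0.001
```

move_arm(
  force=30,
  rows=[
    [-0.0005, 0, 0.02, 0, 0, 0, 1],
    [0, 0, 0.03, 0, 0, 0, 1],
    [0, 0, 0.03, 0, 0, 0, 1],
    [0, 0, 0.025, 0, 0, 0, 1],
    [0, 0, 0.012, 0, 0, 0, 1],
    [0, 0, 0.005, 0, 0, 0, 1],
    [0, 0, 0, 0, 0, 0, 1],
    [0, 0, 0, 0, 0, 0, 1],
    [0, 0, 0, 0, 0, 0, 1],
    [0, 0, 0, 0, 0, 0, 1],
  ],
)

```text
time_s: 26.15
eef_pos: [0.5457, -0.1069, 0.0494]
tool_rot: [3.141, 0.0, 1.438]
force: [0.7, 0.5, -0.8]
finger_gap: 0.0878
grip_force: 0.0
```

```bash
python3 go.py .5451 -.1063 .0477 1.4378
```

```text
t 26.15 pos [ 0.5457 -0.1069  0.0494] rpy [3.1408e+00 2.0000e-04 1.4375e+00] gap 0.0878 F [ 0.7  0.5 -0.8] q [-0.41  0.39  1.78 -0.    0.98 -0.27]
tool shift [ 0.0005 -0.0007  0.0017] wz -0.0003
```

move_arm(
  rows=[
    [0.0004, -0.0005, 0.001, 0, 0, 0, 1],
    [0, 0, 0, 0, 0, 0, 1],
    [0, 0, 0, 0, 0, 0, 0.3],
    [0, 0, 0, 0, 0, 0, 0.2],
    [0, 0, 0, 0, 0, 0, 0],
    [0, 0, 0, 0, 0, 0, 0],
    [0, 0, 0, 0, 0, 0, 0],
    [0, 0, 0, 0, 0, 0, 0],
    [0, 0, 0, 0, 0, 0, 0],
    [0, 0, 0, 0, 0, 0, 0],
  ],
)

```text
time_s: 27.4
eef_pos: [0.545, -0.1063, 0.0479]
tool_rot: [-3.142, 0.0, 1.438]
force: [0.1, 0.2, -0.2]
finger_gap: 0.0287
grip_force: 29.9
```

move_arm(
  rows=[
    [0, 0, 0, 0, 0, 0, 0],
    [0, 0, -0.005, 0, 0, 0, 0],
    [0, 0, -0.015, 0, 0, 0, 0],
    [0, 0, -0.025, 0, 0, 0, 0],
    [0, 0, -0.03, 0, 0, 0, 0],
    [0, 0, -0.025, 0, 0, 0, 0],
    [0, 0, -0.015, 0, 0, 0, 0],
    [0, 0, 0, 0, 0, 0, 0],
    [0, 0, 0, 0, 0, 0, 0],
  ],
)

```text
time_s: 28.52
eef_pos: [0.5444, -0.106, 0.162]
tool_rot: [-3.14, -0.0, 1.438]
force: [0.2, -0.2, -3.6]
finger_gap: 0.0284
grip_force: 30.0
```

```bash
python3 go.py .5340 .3404 .163 .8997
```

```text
t 28.52 pos [ 0.5444 -0.106   0.162 ] rpy [-3.1401e+00 -4.0000e-04  1.4375e+00] gap 0.0284 F [ 0.2 -0.2 -3.6] q [-0.41  0.22  1.73  0.    1.2  -0.27]
tool shift [ 0.3432 -0.2857 -0.001 ] wz 0.5378
```

move_arm(
  rows=[
    [0, 0, 0, 0, 0, 0.1345, 0],
    [0, 0, 0, 0, 0, 0.1345, 0],
    [0, 0, 0, 0, 0, 0.1345, 0],
    [0, 0, 0, 0, 0, 0.1345, 0],
    [0.018, -0.015, 0, 0, 0, 0, 0],
    [0.034, -0.028, 0, 0, 0, 0, 0],
    [0.043, -0.036, 0, 0, 0, 0, 0],
    [0.043, -0.036, 0, 0, 0, 0, 0],
    [0.043, -0.036, 0, 0, 0, 0, 0],
    [0.043, -0.036, 0, 0, 0, 0, 0],
    [0.043, -0.036, 0, 0, 0, 0, 0],
    [0.036, -0.03, 0, 0, 0, 0, 0],
    [0.024, -0.02, 0, 0, 0, 0, 0],
    [0.0165, -0.0137, 0, 0, 0, 0, 0],
    [0, 0, 0, 0, 0, 0, 0],
    [0, 0, 0, 0, 0, 0, 0],
    [0, 0, 0, 0, 0, 0, 0],
  ],
)

```text
time_s: 30.65
eef_pos: [0.5344, 0.3398, 0.1628]
tool_rot: [3.142, 0.001, 0.898]
force: [0.1, -0.2, -1.4]
finger_gap: 0.0285
grip_force: 30.0
```

```bash
python3 go.py .5340 .3404 .0477 .8997
```

```text
t 30.65 pos [0.5344 0.3398 0.1628] rpy [3.1416e+00 5.0000e-04 8.9820e-01] gap 0.0285 F [ 0.1 -0.2 -1.4] q [ 0.38  0.38  1.52 -0.    1.24  1.05]
tool shift [ 0.0002 -0.0006  0.1151] wz -0.0015
```

move_arm(
  rows=[
    [0, -0.0004, 0.015, 0, 0, 0, 0],
    [0, 0, 0.025, 0, 0, 0, 0],
    [0, 0, 0.025, 0, 0, 0, 0],
    [0, 0, 0.01, 0, 0, 0, 0],
    [0, 0, 0.01, 0, 0, 0, 0],
    [0, 0, 0, 0, 0, 0, 0],
    [0, 0, 0, 0, 0, 0, 0],
  ],
)

```text
time_s: 31.52
eef_pos: [0.5344, 0.3415, 0.0788]
tool_rot: [3.141, -0.001, 0.9]
force: [-0.5, 0.0, -2.2]
finger_gap: 0.029
grip_force: 30.0
```

```bash
python3 go.py .5340 .3404 .0477 .8997
```

```text
t 31.52 pos [0.5344 0.3415 0.0788] rpy [ 3.1409e+00 -1.3000e-03  8.9960e-01] gap 0.029 F [-0.5  0.  -2.2] q [ 0.38  0.48  1.56 -0.    1.1   1.05]
tool shift [-0.0011  0.0004  0.0311] wz -0.0001
```

move_arm(
  rows=[
    [-0.0004, 0, 0.008, 0, 0, 0, 0],
    [0, 0, 0.008, 0, 0, 0, 0],
    [0, 0, 0.006, 0, 0, 0, 0],
    [0, 0, 0.004, 0, 0, 0, 0],
    [0, 0, 0.002, 0, 0, 0, 0],
    [0, 0, 0.001, 0, 0, 0, 0],
    [0, 0, 0, 0, 0, 0, 0],
  ],
)

```text
time_s: 32.4
eef_pos: [0.5337, 0.341, 0.049]
tool_rot: [3.141, -0.0, 0.9]
force: [-0.3, 0.4, -2.9]
finger_gap: 0.029
grip_force: 30.0
```

move_arm(
  rows=[
    [0, 0, 0.0007, 0, 0, 0, 0],
    [0, 0, 0.0007, 0, 0, 0, 0],
    [0, 0, 0, 0, 0, 0, 0],
  ],
)

```text
time_s: 32.78
eef_pos: [0.5338, 0.3411, 0.048]
tool_rot: [3.141, -0.0, 0.9]
force: [-0.5, -0.0, 0.6]
finger_gap: 0.029
grip_force: 30.0
```

move_arm(
  rows=[
    [0, 0, 0.0004, 0, 0, 0, 0],
    [0, 0, 0, 0, 0, 0, 0],
    [0, 0, 0, 0, 0, 0, 0.45],
    [0, 0, 0, 0, 0, 0, 0.6],
    [0, 0, 0, 0, 0, 0, 1],
    [0, 0, 0, 0, 0, 0, 1],
    [0, 0, 0, 0, 0, 0, 1],
    [0, 0, -0.02, 0, 0, 0, 1],
    [0, 0, -0.04, 0, 0, 0, 1],
    [0, 0, -0.04, 0, 0, 0, 1],
    [0, 0, -0.03, 0, 0, 0, 1],
    [0, 0, 0, 0, 0, 0, 1],
    [0, 0, 0, 0, 0, 0, 1],
  ],
)

```text
time_s: 34.4
eef_pos: [0.5332, 0.3408, 0.1769]
tool_rot: [-3.141, 0.0, 0.9]
force: [0.5, 0.1, -0.7]
finger_gap: 0.088
grip_force: 0.0
```

```bash
python3 go.py .5366 -.1698 .17 1.4378
```

```text
t 34.4 pos [0.5332 0.3408 0.1769] rpy [-3.1414e+00  4.0000e-04  8.9970e-01] gap 0.088 F [ 0.5  0.1 -0.7] q [ 0.38  0.36  1.51 -0.    1.27  1.05]
tool shift [-0.5057  0.0711  0.0069] wz -0.5381
```

move_arm(
  rows=[
    [0, 0, 0, 0, 0, -0.1345, 1],
    [0, 0, 0, 0, 0, -0.1345, 1],
    [0, 0, 0, 0, 0, -0.1345, 1],
    [0, 0, 0, 0, 0, -0.1345, 1],
    [-0.02, 0.003, 0, 0, 0, 0, 1],
    [-0.035, 0.005, 0.001, 0, 0, 0, 1],
    [-0.045, 0.0063, 0.001, 0, 0, 0, 1],
    [-0.045, 0.0063, 0.001, 0, 0, 0, 1],
    [-0.045, 0.0063, 0.001, 0, 0, 0, 1],
    [-0.045, 0.0063, 0.001, 0, 0, 0, 1],
    [-0.045, 0.0063, 0.001, 0, 0, 0, 1],
    [-0.045, 0.0063, 0, 0, 0, 0, 1],
    [-0.045, 0.0063, 0, 0, 0, 0, 1],
    [-0.045, 0.0063, 0, 0, 0, 0, 1],
    [-0.04, 0.0056, 0, 0, 0, 0, 1],
    [-0.031, 0.0043, 0, 0, 0, 0, 1],
    [-0.02, 0.003, 0, 0, 0, 0, 1],
    [0, 0, 0, 0, 0, 0, 1],
    [0, 0, 0, 0, 0, 0, 1],
    [0, 0, 0, 0, 0, 0, 1],
  ],
)

```text
time_s: 36.9
eef_pos: [0.537, -0.1688, 0.171]
tool_rot: [-3.141, -0.0, 1.439]
force: [0.1, -0.0, 0.5]
finger_gap: 0.088
grip_force: 0.0
```

```bash
python3 go.py .5366 -.1698 .0477 1.4378
```

```text
t 36.9 pos [ 0.537  -0.1688  0.171 ] rpy [-3.1412e+00 -3.0000e-04  1.4387e+00] gap 0.088 F [ 0.1 -0.   0.5] q [-0.52  0.22  1.7   0.    1.22 -0.38]
tool shift [-0.001  -0.0002  0.1233] wz 0.0009
```

move_arm(
  force=30,
  rows=[
    [-0.0003, 0, 0.02, 0, 0, 0, 1],
    [0, 0, 0.03, 0, 0, 0, 1],
    [0, 0, 0.03, 0, 0, 0, 1],
    [0, 0, 0.025, 0, 0, 0, 1],
    [0, 0, 0.012, 0, 0, 0, 1],
    [0, 0, 0.005, 0, 0, 0, 1],
    [0, 0, 0, 0, 0, 0, 1],
    [0, 0, 0, 0, 0, 0, 1],
    [0, 0, 0, 0, 0, 0, 1],
    [0, 0, 0, 0, 0, 0, 1],
  ],
)

```text
time_s: 38.15
eef_pos: [0.5372, -0.1705, 0.0496]
tool_rot: [3.141, 0.0, 1.438]
force: [-0.6, -0.7, -0.1]
finger_gap: 0.0885
grip_force: 0.0
```

```bash
python3 go.py .5366 -.1698 .0477 1.4378
```

```text
t 38.15 pos [ 0.5372 -0.1705  0.0496] rpy [3.1409e+00 3.0000e-04 1.4375e+00] gap 0.0885 F [-0.6 -0.7 -0.1] q [-0.52  0.4   1.76 -0.    0.98 -0.38]
tool shift [ 0.0006 -0.0007  0.0019] wz -0.0003
```

move_arm(
  rows=[
    [0.0004, -0.0005, 0.001, 0, 0, 0, 1],
    [0, 0, 0, 0, 0, 0, 1],
    [0, 0, 0, 0, 0, 0, 0.3],
    [0, 0, 0, 0, 0, 0, 0.2],
    [0, 0, 0, 0, 0, 0, 0],
    [0, 0, 0, 0, 0, 0, 0],
    [0, 0, 0, 0, 0, 0, 0],
    [0, 0, 0, 0, 0, 0, 0],
    [0, 0, 0, 0, 0, 0, 0],
    [0, 0, 0, 0, 0, 0, 0],
  ],
)

```text
time_s: 39.4
eef_pos: [0.5365, -0.1698, 0.0481]
tool_rot: [-3.141, -0.0, 1.438]
force: [-1.0, 1.0, 0.9]
finger_gap: 0.0291
grip_force: 30.0
```

move_arm(
  rows=[
    [0, 0, 0, 0, 0, 0, 0],
    [0, 0, -0.005, 0, 0, 0, 0],
    [0, 0, -0.015, 0, 0, 0, 0],
    [0, 0, -0.025, 0, 0, 0, 0],
    [0, 0, -0.03, 0, 0, 0, 0],
    [0, 0, -0.025, 0, 0, 0, 0],
    [0, 0, -0.015, 0, 0, 0, 0],
    [0, 0, 0, 0, 0, 0, 0],
    [0, 0, 0, 0, 0, 0, 0],
  ],
)

```text
time_s: 40.52
eef_pos: [0.5359, -0.1695, 0.1621]
tool_rot: [-3.14, -0.001, 1.438]
force: [0.6, -0.7, -2.2]
finger_gap: 0.0288
grip_force: 30.0
```

```bash
python3 go.py .5738 .3905 .163 .8997
python3 - <<'E'
from geo import *
# tower edge distances from body at pocket 4: body box 187 (tool y) x 75 (tool x)
c=np.array([.5738,.3905]);tx=np.array([np.cos(.8997),np.sin(.8997)]);ty=np.array([np.sin(.8997),-np.cos(.8997)])
for P in [back((250,163),0,'scene'),back((222,140),0,'scene'),back((343,178),0,'side'),back((343,178),.0,'side')]: print(np.round([(P[:2]-c)@tx,(P[:2]-c)@ty],3))
E
```

```text
t 40.52 pos [ 0.5359 -0.1695  0.1621] rpy [-3.1400e+00 -7.0000e-04  1.4376e+00] gap 0.0288 F [ 0.6 -0.7 -2.2] q [-0.52  0.23  1.71  0.    1.2  -0.38]
tool shift [ 0.4621 -0.3185 -0.0009] wz 0.5379
[0.088 0.097]
[0.236 0.02 ]
[0.063 0.111]
[0.063 0.111]
```

Tower clearance at pocket 4 is at least 25 mm beyond the gripper body, so I'll proceed with the last holder.

move_arm(
  rows=[
    [0, 0, 0, 0, 0, 0.1345, 0],
    [0, 0, 0, 0, 0, 0.1345, 0],
    [0, 0, 0, 0, 0, 0.1345, 0],
    [0, 0, 0, 0, 0, 0.1345, 0],
    [0.018, -0.0124, 0, 0, 0, 0, 0],
    [0.034, -0.0234, 0, 0, 0, 0, 0],
    [0.043, -0.0296, 0, 0, 0, 0, 0],
    [0.045, -0.031, 0, 0, 0, 0, 0],
    [0.045, -0.031, 0, 0, 0, 0, 0],
    [0.045, -0.031, 0, 0, 0, 0, 0],
    [0.045, -0.031, 0, 0, 0, 0, 0],
    [0.045, -0.031, 0, 0, 0, 0, 0],
    [0.045, -0.031, 0, 0, 0, 0, 0],
    [0.04, -0.0276, 0, 0, 0, 0, 0],
    [0.03, -0.021, 0, 0, 0, 0, 0],
    [0.018, -0.0124, 0, 0, 0, 0, 0],
    [0.0085, -0.006, 0, 0, 0, 0, 0],
    [0, 0, 0, 0, 0, 0, 0],
    [0, 0, 0, 0, 0, 0, 0],
    [0, 0, 0, 0, 0, 0, 0],
  ],
)

```text
time_s: 43.02
eef_pos: [0.5745, 0.3886, 0.1632]
tool_rot: [3.142, 0.0, 0.899]
force: [-0.2, 0.4, -3.2]
finger_gap: 0.0288
grip_force: 30.0
```

```bash
python3 go.py .5738 .3905 .0477 .8997
```

```text
t 43.02 pos [0.5745 0.3886 0.1632] rpy [3.1415e+00 2.0000e-04 8.9860e-01] gap 0.0288 F [-0.2  0.4 -3.2] q [ 0.42  0.5   1.34 -0.    1.3   1.1 ]
tool shift [ 0.0011 -0.0017  0.1155] wz -0.0011
```

move_arm(
  rows=[
    [0.0005, -0.0008, 0.015, 0, 0, 0, 0],
    [0, -0.0006, 0.025, 0, 0, 0, 0],
    [0, 0, 0.025, 0, 0, 0, 0],
    [0, 0, 0.01, 0, 0, 0, 0],
    [0, 0, 0.01, 0, 0, 0, 0],
    [0, 0, 0, 0, 0, 0, 0],
    [0, 0, 0, 0, 0, 0, 0],
  ],
)

```text
time_s: 43.9
eef_pos: [0.5741, 0.3911, 0.0791]
tool_rot: [3.141, -0.001, 0.9]
force: [-0.6, 0.5, -2.5]
finger_gap: 0.0287
grip_force: 30.0
```

```bash
python3 go.py .5738 .3905 .0477 .8997
python3 - <<'E'
from station import eyes
import cv2
cv2.imwrite('pics/s4.png',cv2.resize(eyes.get_image('side')[100:240,210:350,::-1],None,fx=4,fy=4,interpolation=cv2.INTER_CUBIC))
E
```

```text
t 43.9 pos [0.5741 0.3911 0.0791] rpy [ 3.1409e+00 -1.4000e-03  8.9960e-01] gap 0.0287 F [-0.6  0.5 -2.5] q [0.43 0.6  1.38 0.   1.16 1.1 ]
tool shift [-0.0007  0.0002  0.0314] wz -0.0001
```

View pics/s4.png

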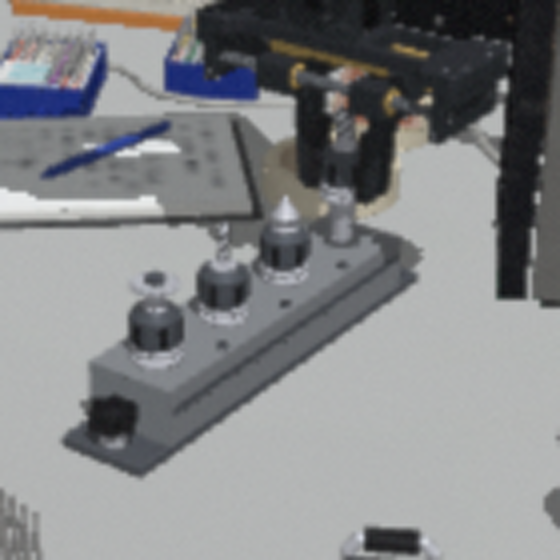

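The first three holders are seated in the order slotter, drill, vbit. The end mill is over pocket 4 at (343,240), clear of the tower. Lowering it now.

move_arm(
  rows=[
    [-0.0003, 0, 0.008, 0, 0, 0, 0],
    [0, 0, 0.008, 0, 0, 0, 0],
    [0, 0, 0.006, 0, 0, 0, 0],
    [0, 0, 0.004, 0, 0, 0, 0],
    [0, 0, 0.002, 0, 0, 0, 0],
    [0, 0, 0.001, 0, 0, 0, 0],
    [0, 0, 0, 0, 0, 0, 0],
  ],
)

```text
time_s: 44.82
eef_pos: [0.5734, 0.3907, 0.0493]
tool_rot: [3.141, -0.0, 0.9]
force: [0.7, 1.3, -2.6]
finger_gap: 0.029
grip_force: 30.0
```

move_arm(
  rows=[
    [0, 0, 0.0007, 0, 0, 0, 0],
    [0, 0, 0.0007, 0, 0, 0, 0],
    [0, 0, 0, 0, 0, 0, 0],
  ],
)

```text
time_s: 45.2
eef_pos: [0.5735, 0.3908, 0.0482]
tool_rot: [3.141, -0.001, 0.9]
force: [-0.1, 1.5, -0.5]
finger_gap: 0.0291
grip_force: 30.0
```

move_arm(
  rows=[
    [0, 0, 0.0005, 0, 0, 0, 0],
    [0, 0, 0, 0, 0, 0, 0],
    [0, 0, 0, 0, 0, 0, 0.45],
    [0, 0, 0, 0, 0, 0, 0.6],
    [0, 0, 0, 0, 0, 0, 1],
    [0, 0, 0, 0, 0, 0, 1],
    [0, 0, 0, 0, 0, 0, 1],
    [0, 0, -0.02, 0, 0, 0, 1],
    [0, 0, -0.04, 0, 0, 0, 1],
    [0, 0, -0.04, 0, 0, 0, 1],
    [0, 0, -0.03, 0, 0, 0, 1],
    [-0.02, -0.02, -0.02, 0, 0, 0, 1],
    [-0.03, -0.03, -0.02, 0, 0, 0, 1],
    [0, 0, 0, 0, 0, 0, 1],
    [0, 0, 0, 0, 0, 0, 1],
  ],
)

```text
time_s: 47.08
eef_pos: [0.5037, 0.3827, 0.2184]
tool_rot: [3.14, -0.002, 0.9]
force: [-0.5, -0.2, 0.2]
finger_gap: 0.0878
grip_force: 0.0
```

Run:
```python
from station import eyes
import cv2, numpy as np
c=lambda n,x,y: cv2.resize(eyes.get_image(n)[y:y+130,x:x+100,::-1],None,fx=4,fy=4,interpolation=cv2.INTER_CUBIC)
cv2.imwrite('pics/fin.png',np.hstack([c('side',220,110),c('scene',165,130)]))
```

```text
(no output)
```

View pics/fin.png

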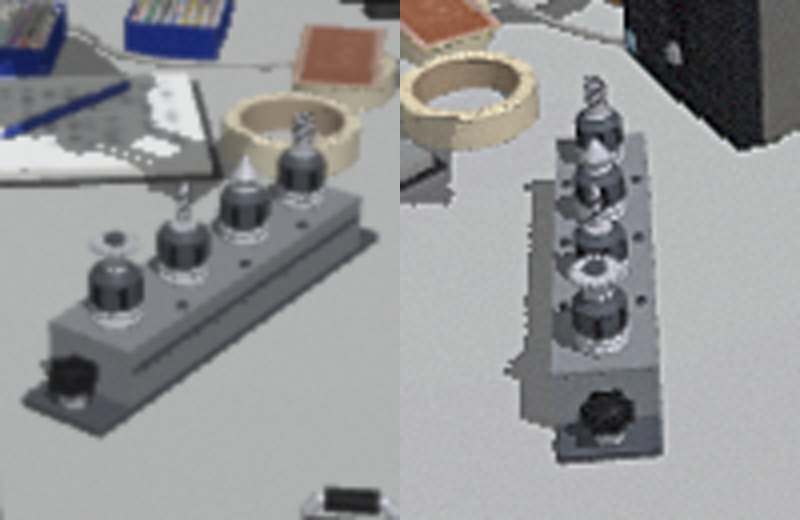

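All four holders stand upright on their flanges. From the knob the order is slotter, drill, vbit, end mill, and the arm is clear.

```bash
python3 -c "
from station import ticket; print(ticket.hand_in())"
```

```text
the job is handed in; nothing more can be done
None
```

All four tool holders are in the magazine in job order from the star knob (slotter, drill, engraving bit, end mill), upright and seated on their flanges in the final pictures; I handed the job in at about 47 s of the 118 s allowed.

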